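# Press the microscope spanners back into their tray

## Robot

A 6-joint arm with a two-finger parallel gripper is mounted at the origin on the work surface. World frame = base frame: x ahead of the robot, y to its left, z up, the work surface at z = 0. Lengths are in m, angles in rad, forces in N, time in s.
With the tool pointing down it reaches from about 0.275 to 0.75 m from the base axis. Payload 10.2 kg.
Tool frame: the origin (TCP) lies midway between the tips of the shut fingers; the grasp point (between the pads) lies 19 mm behind it (env.hold_point_z is the distance from the TCP to the grasp point, in m); z points along the fingers, y is the line along which they close (so a half turn about z gives the same grasp; the last joint's range is limited). The gripper opens to 85 mm and grips with 20 to 120 N. Pads are 22 mm wide; open, the fingers measure 114 mm over their backs; the gripper's body (76 mm by 85 mm) begins 54 mm behind the grasp point. The pads swing forward as they close: fully open they stand 13 mm farther back than shut.
Start: joints at [-1.324, 0.313, 1.498, -0, 1.331, -0.223], TCP at [0.238, -0.468, 0.231] pointing down, gripper open.
Joint ranges: [-2.94, 2.94], [-0.97, 2.17], [0.19, 2.56], [-1.23, 4.37], [0.02, 3.11], [-2.88, 2.88]. Speed limits (rad/s): [2.39, 2.39, 3.01, 3.14, 3.14, 3.14].

## Interface

Orientations are given as a unit quaternion [x, y, z, w].
In Python, from bench import env, kinematics, monitor, eyes, job gives the robot as it stands. The module is installed in compiled form; this text tells all that it offers. Calls block until the motion is done:
- env.reach(position, orientation): joint-space move of the TCP to a pose.
- env.movel(position, velocity=0.15, frame=None, guard=None): straight line of the TCP; frame=None keeps the orientation; velocity is the mean speed in m/s. With guard (N) it stops when the force on the tool has changed by that much, and returns True; else False.
- env.set_joints(angles): joint-space move.
- env.release() and env.close_gripper(effort=None): open the fingers fully, or close them until they stop; effort is the grip in N (None keeps the last).
- env.hold(seconds).
- kinematics.ik(position, orientation): joint angles nearest the present ones, or None.
- monitor.sense(): the state.
- eyes.grab_frame(name): name is "scene" or "top" or "wrist"; returns a dict with "frame" (480x640x3 uint8, red, green, blue), "mtx" (3x3 intrinsics, pixels), "k1" (the pictures are not rectified: a ray, as slopes to the right and down, at radius r is drawn at 1 + k1 r^2 times it, then the intrinsics apply), "view" (4x4, takes a point from world to camera coordinates). Camera axes: x right, y down, z forward; pixel columns grow to the right and rows downward; lengths in m; the calibration is good to about 2 mm. A picture is of the moment at which its call begins. There is no depth.
A pose or a line that the arm cannot do raises env.MotionError and nothing moves.
- job.hand_in(): hands the job in; it is judged then, once.
The state is a dict: "clock": time; "joints": joint angles; "qvel": joint speeds; "joint_efforts": joint torques, N m; "position": TCP position; "ee_rot": TCP orientation; "contact_force": force on the tool from outside, world axes, zero at the start; "ft_torque": the same for the moment, N m; "finger_gap": opening from 0.0 (shut) to 1.0 (fully open); "gripper_force": force on a finger pad.
Only numpy, scipy, OpenCV 4.12 (cv2) and the standard library are available. Lean on these libraries where they do the work, as an engineer would, in place of code of your own. Each camera call takes 0.05 s, during which the arm holds its last target. There are 200 camera calls.

## Task

Put the fork spanner and the hook spanner back into the cutouts of the tool tray that match their shapes, and press each one fully home, lying flat on the floor of its cutout. The light grey insert has shifted a little inside its black case, so feel or look for where its cutouts really are. Leave everything else on the bench where it stands.

Things in the scene. Friction and masses are not known exactly. Their poses are not given: they have to be found in the camera images.
- case: Shallow open black case, fixed, 224 (x) x 252 (y) mm, walls 18 mm high. Origin: centre of underside; z up. In it a fixed light grey insert, 200 x 220 mm, parallel to it; insert face 22 mm above the bench, all cutouts 14 mm deep (floor at 8 mm). The insert's centre is off the case's centre by up to 6 mm in x and 10 mm in y: not measured, feel or see it; the points here ignore this shift.
- channel (a point): Case centre at cutout floor height (8 mm), where the middle of the insert's finger channel would be with no shift: a straight-walled channel 60 mm (case x) by 196 mm (case y), open to the same floor, crossing both handles and giving room for fingers beside them. Empty at first, so shut fingers can feel its walls. It moves with the insert's shift.
- fork_place (a point): Where the fork spanner's origin lies when home if the insert were not shifted: case x 0, y -45 mm, on the cutout floor. Add the insert's shift. Spanner x along case +x. The cutout is the spanner's outline plus 2 mm all round; the spanner, home, stands 2 mm above the insert's face.
- hook_place (a point): The same for the hook spanner: case x 0, y +45 mm, cutout floor, spanner x along case +x, hook towards case +y; add the insert's shift.
- catches (a point): Midway between the two cutouts, case x -45 mm, at the insert's face, no shift. At this x each cutout has two sprung steel noses, 12 mm long, that grip the handle from both sides. A spanner just laid in stops on them, with its underside about 9 mm off the cutout floor; pushing its handle past takes about 5 to 12 N.
- fork: Fork spanner, plain steel, flat, 16 mm thick, 170 mm long, about 0.22 kg, loose, lying flat on the bench. Origin: underside, middle of the handle at the grip. x along the handle to the fork: handle from x -85 to 45 mm, 20 mm wide; head from x 41 to 85 mm, 48 mm wide (y -24 to 24) with an open jaw 22 mm wide from x 58. z up.
- hook: Hook spanner, plain steel, flat, 16 mm thick, 165 mm long, about 0.22 kg, loose, lying flat on the bench. Origin: underside, middle of the handle at the grip. x along the handle to the hook: handle from x -85 to 80 mm, 20 mm wide; a cross arm (x 60 to 80 mm) reaches sideways to y +45 mm and ends in a tooth pointing back (x 40 to 64, y 31 to 45). z up.
- mount_a: Bystander: round black resin specimen mount, 40 mm across, 22 mm high, loose. Origin: centre of its underside.
- mount_b: Bystander: round grey resin specimen mount, 40 mm across, 22 mm high, loose. Origin: centre of its underside.
- jar: Bystander: small glass jar with a white lid, 60 mm across, 75 mm high, loose. Origin: centre of its underside.
- cleaner: Bystander: white bottle of lens cleaner, 52 mm across, 130 mm high, loose. Origin: centre of its underside.
- driver: Bystander: a screwdriver with a plastic handle lying on the bench, about 200 mm long, loose. Its x axis runs along it towards the tip.
- slidebox: Bystander: white slide box, 76 by 52 by 30 mm high, loose. Origin: centre of its underside.
- gauge: Bystander: steel calibration block, 60 by 35 by 20 mm high, loose. Origin: centre of its underside.
Things that resemble listed ones, but are neither listed nor needed, are in the scene too. Leave any brown or turquoise look-alike of the fork alone.

How it is judged:
At the end, for the whole second after the job is handed in: Each spanner is in its own cutout: underside at most 10.5 mm above the case's underside (floor at 8), flat within 0.025 rad, origin within 14 mm in x and y of (0, -45) mm for the fork and (0, 45) mm for the hook in the case's frame, handle along the case's x within 0.06 rad, at rest (z of each of fork, hook in the frame of case below 0.0105 m and x of fork in the frame of case between -0.014 and 0.014 m and y of fork in the frame of case between -0.059 and -0.031 m and angle between each of fork, hook's own z axis and vertical below 0.025 rad and angle between the x axis of each of fork, hook and the x axis of case, either way round below 0.06 rad and linear speed of each of fork, hook below 0.02 m/s and x of hook in the frame of case between -0.014 and 0.014 m and y of hook in the frame of case between 0.031 and 0.059 m); the robot touches nothing.
It fails at once if any bystander (mounts, jar, bottle, screwdriver, slide box, calibration block) is moved by more than 30 mm (distance of any of mount_a, mount_b, jar, cleaner, driver, slidebox, gauge from where it was at the start of the episode above 0.03 m).
It also fails if it takes over 72 s, if anything falls off the work surface, if the arm or the gripper's body presses on something with over 40 N, if the wrist force passes 120 N, or if a joint passes its speed limit or range.

## Working session

There is one attempt and no reset: what is moved stays moved. The work goes in short steps, each a Python script; the robot and the scene stay as the last script left them, time stands still between calls to the robot, and variables do not carry over. Pictures are saved under pics/ and viewed, at most 10 in all, crops included, and the job is handed in when it is done.

```bash
mkdir -p pics
cat > h.py <<'E'
import numpy as np, cv2
from bench import env, kinematics, monitor, eyes, job
def save(n,f,im=None):
    cv2.imwrite(f"pics/{n}.png",cv2.cvtColor(f["frame"],cv2.COLOR_RGB2BGR)); np.savez(f"pics/{n}.npz",**{k:f[k] for k in("frame","mtx","k1","view")})
def load(n):
    d=np.load(f"pics/{n}.npz"); return {k:d[k] for k in d.files}
def ray(f,px,z):
    px=np.array(px,float).reshape(-1,1,2)
    u=cv2.undistortPoints(px,f["mtx"],np.array([float(f["k1"]),0,0,0])).reshape(-1,2)
    R=f["view"][:3,:3];t=f["view"][:3,3];c=-R.T@t
    d=np.c_[u,np.ones(len(u))]@R
    return c+d*((z-c[2])/d[:,2])[:,None]
E
python3 - <<'E'
from h import *
for n in("top","scene"):
    f=eyes.grab_frame(n); save(n+"0",f); print(n,f["k1"],-f["view"][:3,:3].T@f["view"][:3,3])
print(monitor.sense()["clock"],monitor.sense()["ee_rot"],env.hold_point_z)
E
```

```text
top -0.014649441003984368 [ 0.28853084 -0.12809475  1.41410743]
scene -0.07127025272181868 [1.09634617 0.15527406 0.98264831]
0.1 [ 9.72536642e-01  2.32749125e-01 -1.00467316e-05 -5.69842892e-04] 0.0187
```

View pics/top0.png

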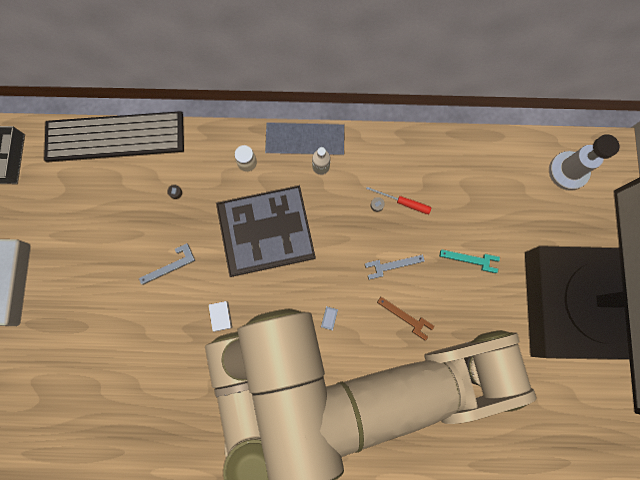

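View pics/scene0.png

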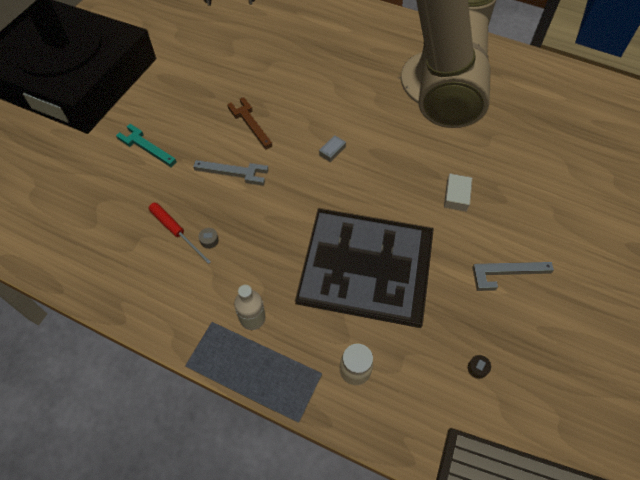

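The top view shows the steel fork at about (395,265) with its jaw to the left, the hook at (168,265) with its hook to the upper right, and the case at (266,231). In the case, the handle slots point down and the hook cutout is on the left. The scene view agrees. Next I'll work out rough poses and take wrist views.

```bash
cat >> h.py <<'E'
from scipy.spatial.transform import Rotation as Rn
def down(yaw): # tool z down; tool y axis (closing line) at world angle yaw
    c,s=np.cos(yaw),np.sin(yaw); y=np.array([c,s,0]);z=np.array([0,0,-1.]);x=np.cross(y,z)
    return Rn.from_matrix(np.c_[x,y,z]).as_quat()
def best(p,yaw): # the half-turn choice with less last-joint travel
    j=np.array(monitor.sense()["joints"]); o=[]
    for k in(0,np.pi):
        q=kinematics.ik(p,down(yaw+k))
        if q is not None:o.append((abs(np.array(q)-j).max(),k))
    return down(yaw+min(o)[1])
E
python3 - <<'E'
from h import *
f=load("top0")
for n,px,z in(("fork head/tail",[(368,269),(424,258)],.016),("hook tail/elbow",[(142,282),(192,258)],.016),("case corners TL TR BR BL",[(217,203),(300,186),(315,258),(231,277)],.018)):
    print(n,ray(f,px,z)[:,:2].round(3).tolist())
c=ray(f,[(217,203),(300,186),(315,258),(231,277)],.018).mean(0);print(c)
fk=ray(f,[(396,264)],.016)[0]; hk=ray(f,[(168,267)],.016)[0]
for n,p,a in(("fork",fk,.23+np.pi),("case",c,.23),("hook",hk,-.45)):
    p=[p[0]-.05,p[1],.26]   
    env.reach(p,best(p,a)if 0 else monitor.sense()["ee_rot"]); g=eyes.grab_frame("wrist"); save("w_"+n,g)
    print(n,monitor.sense()["clock"],(-g["view"][:3,:3].T@g["view"][:3,3]-p).round(3), g["view"][:3,:3].round(2).tolist())
im=np.hstack([cv2.resize(cv2.imread(f"pics/w_{n}.png"),(400,300)) for n in("fork","case")])
im2=np.hstack([cv2.resize(cv2.imread("pics/w_hook.png"),(400,300)),np.zeros((300,400,3),np.uint8)])
cv2.imwrite("pics/w_all.png",np.vstack([im,im2]))
E
```

```text
fork head/tail [[0.485, -0.274], [0.521, -0.435]]
hook tail/elbow [[0.432, 0.371], [0.505, 0.233]]
case corners TL TR BR BL [[0.67, 0.171], [0.728, -0.071], [0.513, -0.121], [0.452, 0.117]]
[0.59065305 0.02403474 0.018     ]
fork 1.1167 [0.074 0.037 0.142] [[0.45, -0.89, -0.0], [-0.84, -0.43, 0.33], [-0.29, -0.15, -0.95]]
case 2.6083 [0.075 0.036 0.142] [[0.45, -0.89, -0.0], [-0.84, -0.43, 0.33], [-0.29, -0.15, -0.95]]
hook 3.8 [0.076 0.036 0.142] [[0.45, -0.89, -0.0], [-0.84, -0.43, 0.33], [-0.29, -0.15, -0.95]]
```

View pics/w_all.png

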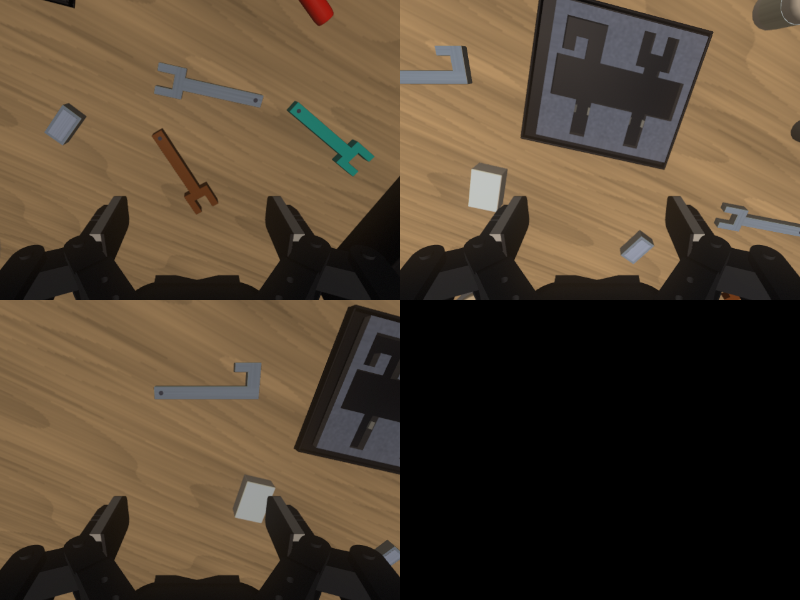

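The wrist views show the fork at about (335,138) in full-resolution pixels, with its head on the left; the hook at (333,145), with its arm at the right end pointing up; and the insert clipped by the top of the frame. I'll take a case view from further forward and fit all outlines with masks.

Run:
```python
from h import *
p=[.62,.01,.26]; env.reach(p,monitor.sense()["ee_rot"]); save("w_case2",eyes.grab_frame("wrist")); print(monitor.sense()["clock"])
outs=[]
for n,z,seed in(("w_fork",.016,(350,140)),("w_hook",.016,(300,148)),("w_case2",.022,None)):
    f=load(n); hsv=cv2.cvtColor(f["frame"],cv2.COLOR_RGB2HSV).astype(int); 
    R=f["frame"].astype(int); grey=(R[...,2]-R[...,0]>-8)
    if seed: print(n,"seed rgb",R[seed[1],seed[0]],"shadow side",R[seed[1]+12,seed[0]])
    m=(grey&(hsv[...,2]>70)).astype(np.uint8)
    k,l,s,c=cv2.connectedComponentsWithStats(m)
    o=np.argsort(-s[1:,4])[:6]+1
    print(n,[(int(s[i,4]),s[i,:4].tolist(),c[i].round().tolist(),hsv[l==i][:,2].mean().round()) for i in o])
    vis=f["frame"].copy(); vis[m==0]//=3
    outs.append(cv2.resize(vis[...,::-1],(400,300)))
outs.append(cv2.resize(cv2.imread("pics/w_case2.png"),(400,300)))
cv2.imwrite("pics/masks.png",np.vstack([np.hstack(outs[:2]),np.hstack(outs[2:])]))
```

```text
5.1583
w_fork seed rgb [100 104 111] shadow side [100 104 111]
w_fork [(4112, [247, 100, 174, 72], [325.0, 141.0], np.float64(110.0)), (3512, [464, 163, 135, 119], [531.0, 223.0], np.float64(115.0)), (1936, [71, 168, 59, 64], [100.0, 200.0], np.float64(124.0))]
w_hook seed rgb [103 108 115] shadow side [127 102  71]
w_hook [(11099, [507, 25, 133, 241], [583.0, 172.0], np.float64(85.0)), (4358, [247, 100, 171, 58], [348.0, 140.0], np.float64(112.0)), (2460, [377, 292, 62, 64], [407.0, 324.0], np.float64(158.0)), (512, [612, 395, 28, 30], [628.0, 409.0], np.float64(125.0)), (15, [637, 120, 3, 7], [638.0, 124.0], np.float64(83.0))]
w_case2 [(24356, [180, 77, 254, 237], [300.0, 197.0], np.float64(111.0)), (7418, [470, 0, 170, 72], [576.0, 26.0], np.float64(106.0)), (2292, [0, 146, 74, 54], [42.0, 178.0], np.float64(148.0)), (2227, [80, 326, 48, 59], [102.0, 355.0], np.float64(204.0)), (890, [610, 71, 30, 37], [626.0, 89.0], np.float64(205.0)), (558, [318, 421, 48, 26], [344.0, 435.0], np.float64(151.0))]
```

View pics/masks.png

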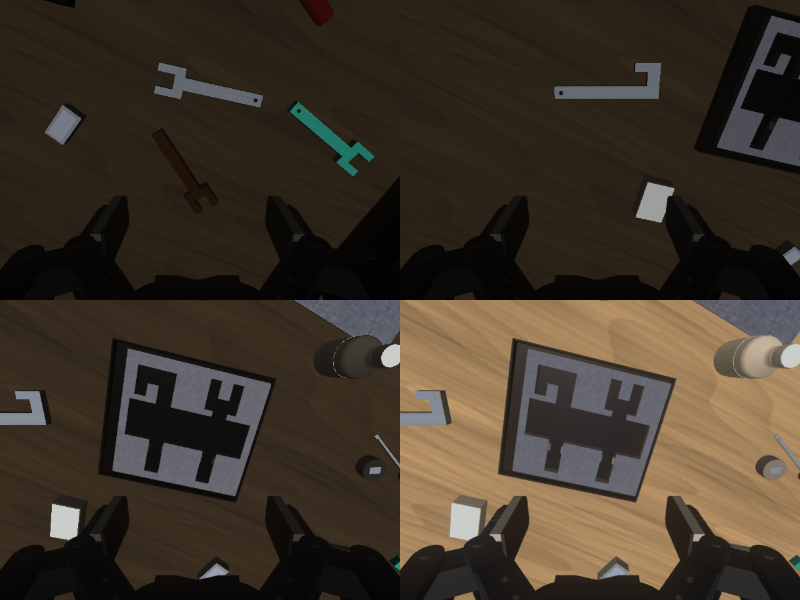

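The masks isolate the top faces cleanly. Next I'll fit rectangles in metric coordinates, using both the insert outline and the hole outline as two separate estimates of the insert centre.

Run:
```python
from h import *
def comp(n,at):
    f=load(n);R=f["frame"].astype(int)
    m=((R[...,2]-R[...,0]>-8)&(R.max(2)>70)).astype(np.uint8)
    k,l=cv2.connectedComponents(m); return f,(l==l[at[1],at[0]]).astype(np.uint8)
def rect(f,cnt,z):
    P=ray(f,cnt.reshape(-1,2),z)[:,:2]; r=cv2.minAreaRect((P*1000).astype(np.float32)); return r,P
def lng(r): # long axis angle
    b=cv2.boxPoints(r); e=[b[1]-b[0],b[2]-b[1]]; i=np.argmax([np.linalg.norm(v) for v in e]); return e[i]/np.linalg.norm(e[i])
for n,at in(("w_fork",(350,145)),("w_hook",(300,148))):
    f,m=comp(n,at); cs,_=cv2.findContours(m,cv2.RETR_EXTERNAL,cv2.CHAIN_APPROX_NONE)
    c=max(cs,key=cv2.contourArea); r,P=rect(f,c,.016)
    M=ray(f,np.argwhere(m)[:,::-1],.016)[:,:2]*1000
    u=lng(r); ctr=np.array(r[0])
    if (M.mean(0)-ctr)@u<0 : u=-u    # mass is nearer the head for fork; check below
    print(n,"rect",np.round(r[0],1),np.round(r[1],1),"axis",u.round(3),np.degrees(np.arctan2(u[1],u[0])).round(2),"massoff",((M.mean(0)-ctr)@u).round(1))
f,m=comp("w_case2",(290,250))
cs,h=cv2.findContours(m,cv2.RETR_CCOMP,cv2.CHAIN_APPROX_NONE)
cs=sorted(cs,key=lambda c:-cv2.contourArea(c))[:3]
for c in cs:
    r,P=rect(f,c,.022);u=lng(r);print("insert/hole",np.round(r[0],1),np.round(r[1],1),np.degrees(np.arctan2(u[1],u[0])).round(2))
# case rim outer: dark region + insert
R=f["frame"].astype(int); d=((R.max(2)<70)|(m>0)).astype(np.uint8); d[385:]=0
k,l=cv2.connectedComponents(d); 
# hull of connected dark comp containing insert
c=max(cv2.findContours((l==l[250,290]).astype(np.uint8),cv2.RETR_EXTERNAL,cv2.CHAIN_APPROX_NONE)[0],key=cv2.contourArea)
r,P=rect(f,c,.018);print("case~",np.round(r[0],1),np.round(r[1],1))
# head-tail direction clues
print("fork head px->",ray(load("w_fork"),[(285,128),(410,158)],.016)[:,:2].round(4).tolist(),"hook",ray(load("w_hook"),[(410,140),(255,148)],.016)[:,:2].round(4).tolist())
```

```text
w_fork rect [ 501.1 -351.6] [ 46.9 168.4] axis [-0.253  0.967] 104.68 massoff 10.2
w_hook rect [488.2 312.9] [ 52.9 163.2] axis [ 0.45  -0.893] -63.26 massoff 16.5
insert/hole [598.1  18.5] [200.7 220.6] -76.34
insert/hole [598.   18.5] [174.7 196.9] -76.07
case~ [593.5  26.9] [222.1 249.7]
fork head px-> [[0.4922, -0.3014], [0.5223, -0.4235]] hook [[0.5139, 0.2392], [0.4392, 0.3706]]
```

The two insert estimates agree to 0.1 mm: centre (598.0, 18.5) mm, case x at 13.8°. Now I'll pick up the fork, hover over its slot and look.

```bash
cat >> h.py <<'E'
C=np.array([.5980,.0185]); A=np.radians(13.8)
cx=np.array([np.cos(A),np.sin(A)]); cy=np.array([-np.sin(A),np.cos(A)])
S={"fork":(np.array([.5011,-.3516]),np.radians(104.7),-.045),"hook":(np.array([.4737,.3028]),np.radians(-63.26),.045)}
def P(xy,z): return [float(xy[0]),float(xy[1]),float(z)]
def plan(n): # half turn for which pick and place both work with least last-joint travel
    xy,a,y=S[n]; o=[]
    for k in(-np.pi/2,np.pi/2):
        q=[kinematics.ik(P(xy,.1),down(a+k)),kinematics.ik(P(C+y*cy,.1),down(A+k))]
        if all(v is not None for v in q): o.append((max(abs(v[5]) for v in q),k))
    return min(o)
def st():
    s=monitor.sense(); print("t",round(s["clock"],1),"p",np.round(s["position"],4),"F",np.round(s["contact_force"],1),"gap",round(s["finger_gap"],3),"gf",np.round(s["gripper_force"],1))
def pick(n):
    xy,a,y=S[n]; j,k=plan(n); print(n,"j6",j,"k",k)
    o=down(a+k); env.reach(P(xy,.12),o); env.movel(P(xy,.030),.25); print("touch",env.movel(P(xy,.003),.08,guard=8)); st()
    env.close_gripper(80); st(); env.movel(P(xy,.12),.2); st()
    env.reach(P(C+y*cy,.10),down(A+k)); env.movel(P(C+y*cy,.045),.2); st()
    save("hov_"+n,eyes.grab_frame("wrist"))
E
python3 - <<'E'
from h import *
print(plan("fork"),plan("hook")); pick("fork")
E
```

```text
(np.float64(1.0964979600997582), -1.5707963267948966) (np.float64(1.9043593627988116), 1.5707963267948966)
fork j6 1.0964979600997582 k -1.5707963267948966
touch False
t 7.9 p [ 0.5011 -0.3516  0.0028] F [0.4 0.2 0. ] gap 1.004 gf 0.0
t 8.5 p [ 0.5013 -0.3517  0.0035] F [-0.5  0.9  3.5] gap 0.206 gf 80.3
t 9.2 p [ 0.5005 -0.3511  0.1185] F [-0.2  0.4 -2.7] gap 0.205 gf 79.5
t 11.5 p [ 0.6089 -0.0255  0.0454] F [ 0.2  0.1 -2.1] gap 0.204 gf 79.4
```

View pics/hov_fork.png

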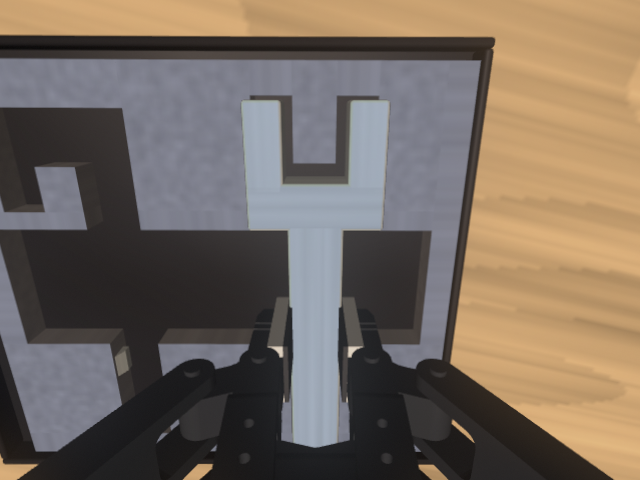

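The view shows the fork gripped straight above its slot. The jaw base is at row 183 (columns 281 to 350), and the insert's tongue spans columns 292 to 337 with its base at row 163. I'll put these into case coordinates.

Run:
```python
from h import *
f=load("hov_fork")
def edge(row,a,b,ax=1): pass
L=lambda px,z:[( (q[:2]-C)@cx*1000, (q[:2]-C)@cy*1000) for q in ray(f,px,z)]
pr=lambda n,v:print(n,np.round(v,1).tolist())
zt=.0454-.0035+.016
pr("fork: jaw L,R base; tips outerL,outerR; tipsinner L R",L([(282,184),(349,184),(242,100),(389,100),(280,100),(351,100)],zt))
pr("  handle L R at row 250,",L([(289,250),(343,250)],zt))
pr("tongue base L,R; top L R",L([(292,163.5),(336.5,163.5),(292,97),(337,97)],.022))
pr("slot front L R",L([(250,96),(379,96)],.022))
pr("channel x+ edge right, y- edge",L([(432,231),(420,343)],.022))
g=cv2.cvtColor(f["frame"],cv2.COLOR_RGB2GRAY).astype(int)
print("row130",g[130,230:400:2].tolist()); print("col314",g[90:200:2,314].tolist()); print("col335",g[150:200,345].tolist())
```

```text
fork: jaw L,R base; tips outerL,outerR; tipsinner L R [[58.2, -34.7], [58.2, -57.4], [85.0, -22.8], [85.1, -69.3], [85.0, -34.8], [85.1, -57.3]]
  handle L R at row 250, [[34.3, -36.6], [34.3, -56.0]]
tongue base L,R; top L R [[59.9, -36.1], [59.9, -55.0], [86.4, -36.6], [86.4, -54.7]]
slot front L R [[86.8, -19.7], [86.8, -71.6]]
channel x+ edge right, y- edge [[29.7, -98.6], [-29.2, -98.5]]
row130 [127, 129, 130, 133, 134, 135, 142, 166, 166, 167, 167, 169, 170, 171, 170, 169, 168, 170, 171, 171, 170, 171, 170, 171, 169, 143, 71, 70, 71, 70, 71, 104, 135, 136, 134, 132, 129, 127, 126, 126, 127, 129, 130, 132, 132, 132, 132, 130, 130, 129, 128, 129, 129, 90, 68, 67, 67, 67, 79, 86, 150, 166, 166, 166, 167, 169, 171, 170, 169, 169, 168, 170, 171, 170, 170, 170, 171, 171, 166, 132, 131, 132, 132, 132, 131]
col314 [131, 130, 129, 130, 131, 132, 133, 131, 129, 127, 128, 127, 128, 128, 128, 128, 128, 129, 130, 131, 130, 130, 129, 128, 128, 129, 129, 128, 127, 127, 128, 130, 131, 131, 131, 130, 125, 70, 69, 68, 68, 68, 68, 80, 87, 90, 90, 138, 160, 159, 161, 163, 166, 167, 168]
col335 [75, 75, 77, 77, 77, 77, 78, 78, 77, 78, 78, 78, 78, 80, 80, 80, 80, 80, 81, 80, 80, 81, 82, 83, 83, 83, 84, 85, 86, 88, 91, 91, 91, 103, 139, 158, 161, 161, 161, 161, 161, 162, 163, 164, 165, 166, 167, 168, 168, 168]
```

The fork is within 0.5 mm of its slot. I'll lower it onto the catches, release, and press with shut fingers.

```bash
cat >> h.py <<'E'
def lay(n,dx,dy):
    xy,a,y=S[n]; t=C+(y+dy)*cy+dx*cx
    env.movel(P(t,.045),.1); print("hit",env.movel(P(t,.0195),.04,guard=6)); st()
def press(n,dy=0):
    y=S[n][2]+dy
    for x,z in((-.045,.021),(.02,.021),(-.045,.021)):
        t=C+y*cy+x*cx
        env.movel(P(t,.05),.25); hit=env.movel(P(t,z),.06,guard=45); print("press",x,hit); st()
        env.movel(P(t,.05),.25)
E
python3 - <<'E'
from h import *
lay("fork",-.0003,.0005)
E
```

```text
hit False
t 12.6 p [ 0.6081 -0.0248  0.0195] F [-2.6 -0.7 -0.8] gap 0.206 gf 79.7
```

```bash
sed -i 's/guard=45/guard=30/' h.py
python3 - <<'E'
from h import *
env.release(); st()
p=monitor.sense()["position"]; env.movel([p[0],p[1],.08],.2); env.close_gripper(40)
press("fork",.0005)
env.movel(P(C,.16),.25); save("chk_fork",eyes.grab_frame("wrist")); st()
E
```

```text
t 13.3 p [ 0.6084 -0.0248  0.0195] F [ 0.6  0.1 -0.7] gap 1.001 gf 0.0
press -0.045 True
t 15.3 p [ 0.5655 -0.0353  0.0241] F [-3.4  1.  10.7] gap 0.003 gf 5.2
press 0.02 True
t 16.4 p [ 0.6276 -0.0201  0.0241] F [-3.4  0.4  9.4] gap -0.002 gf 4.4
press -0.045 True
t 17.6 p [ 0.5651 -0.0353  0.024 ] F [-2.6  1.1 10.4] gap -0.001 gf 5.4
t 18.5 p [0.5969 0.0181 0.1576] F [-1.5 -0.1 -0.1] gap 0.001 gf 0.0
```

View pics/chk_fork.png

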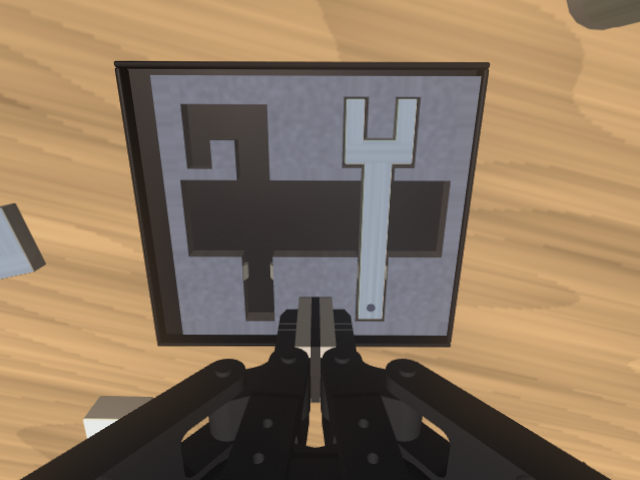

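The fork lies flat in its cutout, and all three touches found its top at 24 mm, which is home. Now the hook.

Run:
```python
from h import *
env.release(); pick("hook")
```

```text
hook j6 1.9043593627988116 k 1.5707963267948966
touch False
t 21.5 p [0.4738 0.3028 0.0031] F [0.7 0.3 0.4] gap 1.004 gf 0.0
t 22.1 p [0.4738 0.3029 0.0034] F [-0.9  0.1  5.6] gap 0.21 gf 79.9
t 22.8 p [0.473  0.3025 0.1186] F [-0.3  0.1 -1.9] gap 0.208 gf 79.0
t 24.8 p [0.5874 0.0625 0.0454] F [ 0.2 -0.2 -1.9] gap 0.204 gf 78.9
```

View pics/hov_hook.png

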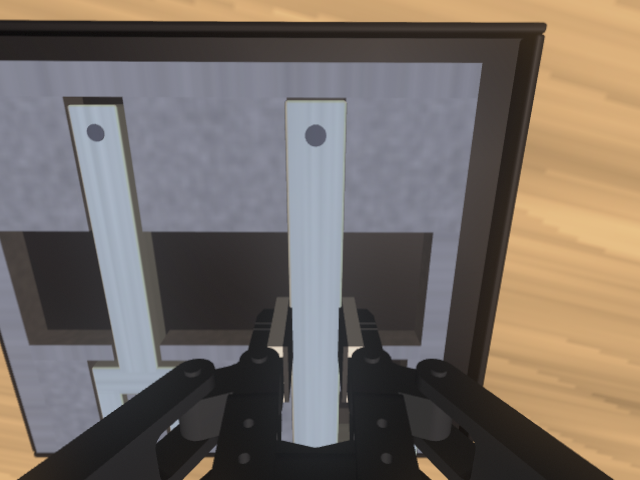

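The tail end is at row 100, columns 286 to 347, almost covering its slot, with the slot end just visible at row 97. I'll measure the offset.

Run:
```python
from h import *
f=load("hov_hook"); L=lambda px,z:[[round(float((q[:2]-C)@v*1000),1) for v in(cx,cy)] for q in ray(f,px,z)]
zt=.0454-.0034+.016
print("tail L R",L([(286,100),(347,100)],zt),"handle row250",L([(289,250),(343,250)],zt))
print("slot end",L([(287,97),(345,97)],.022),"channel corners",L([(433,232.5),(422,345)],.022),"fork slot end L,R",L([(64,97),(123,97)],.022))
print("fork tail L R",L([(68,105),(121,105)],.024))
g=cv2.cvtColor(f["frame"],cv2.COLOR_RGB2GRAY).astype(int); print(g[90:110,316],g[98,278:356:2], g[130,278:356:2])
```

```text
tail L R [[-85.3, 35.6], [-85.3, 54.8]] handle row250 [[-34.6, 35.5], [-34.6, 54.8]]
slot end [[-86.7, 33.5], [-86.7, 56.8]] channel corners [[-29.3, 98.1], [30.1, 98.5]] fork slot end L,R [[-86.4, -56.0], [-86.5, -32.4]]
fork tail L R [[-83.4, -53.9], [-83.5, -32.8]]
[136 136 136 136 136 136 136 115  84  77 132 161 167 169 169 170 170 169
 170 170] [137 137 136 135 111  76  76  76  77  77  77  77  77  80  81  81  81  81
  82  84  83  83  84  84  84  85  86  86  87  85  86  86  87  78 116 134
 135 134 134] [132 132 130 119 150 165 166 168 168 169 169 170 169 170 123  92  93  93
  94  94  93  93  94 102 171 172 172 170 171 174 173 170 167 165 120 134
 135 136 136]
```

Run:
```python
from h import *
lay("hook",.0006,0)
s=monitor.sense()
if s["position"][2]<.0215:
    env.release(); st()
    p=monitor.sense()["position"]; env.movel([p[0],p[1],.08],.2); env.close_gripper(40)
    press("hook")
    env.movel(P(C-.10*cx,.20),.25); save("chk_hook",eyes.grab_frame("wrist")); save("chk_top",eyes.grab_frame("scene")); st()
    cv2.imwrite("pics/chk_both.png",np.hstack([cv2.resize(cv2.imread(f"pics/{n}.png"),(400,300)) for n in("chk_hook","chk_top")]))
```

```text
hit True
t 25.8 p [0.5873 0.0626 0.0187] F [1.3 0.6 4.2] gap 0.206 gf 79.8
t 26.5 p [0.5867 0.0627 0.0179] F [0.4 0.5 0.2] gap 1.002 gf 0.0
press -0.045 True
t 28.6 p [0.5441 0.0515 0.024 ] F [-3.6 -0.3 10.6] gap -0.003 gf 5.4
press 0.02 True
t 29.7 p [0.6062 0.0668 0.024 ] F [-3.5  0.6 10. ] gap -0.001 gf 4.8
press -0.045 True
t 30.8 p [0.5437 0.0516 0.024 ] F [-3.3 -0.1 11.2] gap -0.002 gf 5.5
t 31.9 p [ 0.5005 -0.0048  0.1982] F [ 0.5 -1.   0.5] gap 0.001 gf 0.0
```

```bash
ls pics
```

```text
chk_both.png
chk_fork.npz
chk_fork.png
chk_hook.npz
chk_hook.png
chk_top.npz
chk_top.png
hov_fork.npz
hov_fork.png
hov_hook.npz
hov_hook.png
masks.png
scene0.npz
scene0.png
top0.npz
top0.png
w_all.png
w_case.npz
w_case.png
w_case2.npz
w_case2.png
w_fork.npz
w_fork.png
w_hook.npz
w_hook.png
```

View pics/chk_both.png

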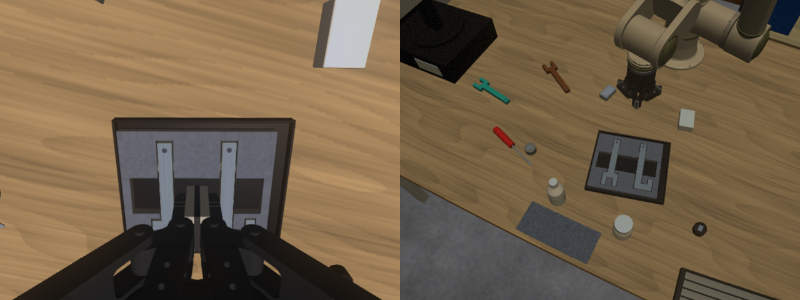

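Both spanners sit flush in their cutouts: the wrist view shows the tails at (165,150) and (229,150), and the scene view shows both heads seated. The bystanders look unmoved and the gripper is clear.

```bash
python3 -c "
from h import *
print(job.hand_in())"
```

```text
the job is handed in; nothing more can be done
None
```

The fork and hook spanners are pressed home in their matching cutouts: every press touch found the handle tops at 24 mm, the home height. No bystander looked moved in the final picture, and I handed the job in at about 32 s of the 72 s; the hand-in returned no verdict.

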